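Find the marked filter module and put it in the reject tray

TASK

One of the three look-alike white filter modules on the bench failed its test and has a yellow mark on its underside. Lay modules over on their sides on the bench until you find the one with the yellow underside, then lift that one into the red reject tray and leave it lying on its side inside. Leave the other two on the bench about where you found them; it does not matter whether they stand or lie.

Things in the scene. Friction and masses are not known exactly. Their poses are not given: they have to be found in the camera images.
- module_a: Filter module with a yellow underside (unseen while it stands); otherwise like b and c: white block 36 x 40 mm, 80 mm tall overall, blue band near the top, on a black foot 56 x 40 x 8 mm whose ears stick out 10 mm at two sides. Origin: centre of the underside; x along the foot's 56 mm, y along the 40 mm (flat parallel sides), z up the block, whose centre is at z = 44 mm. About 150 g. Starts standing.
- module_b: Look-alike, same shape, size and axes as module_a, plain black underside. Any module topples if pushed near its top (about 70 mm up; lower pushes may slide it) along its x or y. Toppled along x it rests on the ear's edge and the block's top edge: its z axis points about 8 degrees below level, its underside faces slightly upward, and the block's centre is about 23 mm above the bench.
- module_c: Look-alike, same shape, size and axes as module_a, plain black underside. The three stand in a row across the bench (along y) in any order, centres at least 110 mm apart, their x within about 20 degrees of world x.
- tray: Red open reject tray, fixed to the bench at one side of the modules (left or right; a blue bin of hardware stands at the other side). 160 x 150 mm outside (x, y), 35 mm high, walls and floor 5 mm thick. Origin: centre of its underside, on the bench; z up.
Things that resemble listed ones, but are neither listed nor needed, are in the scene too. What is shaped like the module_a but green or pink is not meant. Leave any pink or turquoise look-alike of the module_b alone.

How it is judged (in metres and radians):
On the way:
1. the marked module lies on its side on the bench, outside the tray (angle between module_a's own z axis and vertical between 1.3 and 2.2 rad and height (world z) of module_a below 0.05 m and linear speed of module_a below 0.05 m/s and not (x of module_a in the frame of tray between -0.075 and 0.075 m and y of module_a in the frame of tray between -0.07 and 0.07 m)), for 0.2 s.
At the end, for the whole second after the job is handed in: Marked module at rest on its side (77 degrees or more from upright) in the red tray, underside centre within 75/70 mm (x/y) of the tray centre and under 55 mm high. The other two at rest outside the tray, underside centre under 60 mm high, moved under 150 mm (x of module_a in the frame of tray between -0.075 and 0.075 m and y of module_a in the frame of tray between -0.07 and 0.07 m and z of module_a in the frame of tray below 0.055 m and angle between module_a's own z axis and vertical above 1.35 rad and linear speed of each of module_a, module_b, module_c below 0.03 m/s and not (x of module_b in the frame of tray between -0.075 and 0.075 m and y of module_b in the frame of tray between -0.07 and 0.07 m) and distance of each of module_b, module_c from where it was at the start of the episode below 0.15 m and height (world z) of each of module_b, module_c below 0.06 m and not (x of module_c in the frame of tray between -0.075 and 0.075 m and y of module_c in the frame of tray between -0.07 and 0.07 m)); the robot touches nothing.
It also fails if it takes over 64 s, if anything falls off the work surface, if the arm or the gripper's body presses on something with over 40 N, if the wrist force passes 120 N, or if a joint passes its speed limit or range.

ROBOT

A 7-joint arm with a two-finger parallel gripper is mounted at the origin on the work surface. World frame = base frame: x ahead of the robot, y to its left, z up, the work surface at z = 0. Lengths are in mm, angles in rad, forces in N, time in s.
With the tool pointing down it reaches from about 425 to 925 mm from the base axis. Payload 6.8 kg.
Tool frame: the origin (TCP) lies at the very end of the fingers, on their centre line; the grasp point (between the pads) lies 19 mm behind it; z points along the fingers, y is the line along which they close (so a half turn about z gives the same grasp; the last joint's range is limited). The gripper opens to 88 mm and grips with 3 to 60 N. Pads are 20 mm wide; open, the fingers measure 115 mm over their backs; the gripper's body (75 mm by 178 mm) begins 61 mm behind the grasp point.
Start: joints at [-1.299, 0.477, 0.022, 1.555, -0.011, 1.109, -0.083], TCP at [250.243, 626.918, 199.964] pointing down, gripper open.
Joint ranges: [-2.96, 2.96], [-0.34, 2.1], [-1.41, 1.46], [0.24, 2.44], [-1.37, 4.51], [0.17, 1.92], [-2.96, 2.96]. Speed limits (rad/s): [2.39, 2.39, 3.14, 3.14, 3.14, 3.14, 3.14].

INTERFACE

Orientations are given as a 3x3 rotation matrix whose columns are the frame's x, y, z axes.
In Python, from plant import r gives the robot as it stands. Calls block until the motion is done:
- r.reach(position, orientation): joint-space move of the TCP to a pose.
- r.move_l(position, frame=None, max_speed=150, stop_force=None): straight line of the TCP; frame=None keeps the orientation; max_speed is the mean speed in mm/s. With stop_force (N) it stops when the force on the tool has changed by that much, and returns True; else False.
- r.movej(angles): joint-space move.
- r.ungrasp() and r.grasp(squeeze=None): open the fingers fully, or close them until they stop; squeeze is the grip in N (None keeps the last).
- r.sleep(seconds).
- r.solve_ik(position, orientation): joint angles nearest the present ones, or None.
- r.observe(): the state.
- r.capture(name): name is "side" or "top"; returns (picture, depth): 384x512x3 uint8, red, green, blue; 384x512 float32, mm along the optical axis (not along the pixel's ray), 0 where there is no reading.
- r.get_calibration(name): a dict with "K" (3x3 intrinsics, pixels), "extrinsics" (4x4, takes a point from world to camera coordinates). Camera axes: x right, y down, z forward; pixel columns grow to the right and rows downward; lengths in mm; the calibration is good to about 2 mm. A picture is of the moment at which its call begins. get_calibration takes no time and is no camera call.
A pose or a line that the arm cannot do raises r.Unreachable and nothing moves.
- r.finish_job(): hands the job in; it is judged then, once.
The state is a dict: "time": time; "joints": joint angles; "dq": joint speeds; "tau": joint torques, N m; "ee_pos": TCP position; "orientation": TCP orientation; "ft_force": force on the tool from outside, world axes, zero at the start; "torque": the same for the moment, N m; "opening": finger opening in mm; "grasp_force": force on a finger pad.
Only numpy, scipy, OpenCV 4.12 (cv2) and the standard library are available. Lean on these libraries where they do the work, as an engineer would, in place of code of your own. Each camera call takes 0.05 s, during which the arm holds its last target. There are 200 camera calls.

## Working session

There is one attempt and no reset: what is moved stays moved. The work goes in short steps, each a Python script; the robot and the scene stay as the last script left them, time stands still between calls to the robot, and variables do not carry over. Pictures are saved under pics/ and viewed, at most 10 in all, crops included, and the job is handed in when it is done.

```bash
mkdir -p pics; ls; cat > h.py <<'E'
import numpy as np, cv2
from plant import r
def cap(n,f=None):
    p,d=r.capture(n); c=r.get_calibration(n)
    if f: cv2.imwrite('pics/'+f,p[:,:,::-1])
    K=np.array(c['K']);E=np.array(c['extrinsics'])
    v,u=np.mgrid[:384,:512]
    P=np.stack([(u-K[0,2])/K[0,0]*d,(v-K[1,2])/K[1,1]*d,d],-1)
    W=(P-E[:3,3])@E[:3,:3]
    W[d==0]=np.nan
    return p,W,d
E
python3 - <<'E'
from h import *
ims=[]
for n in ['top','side']:
    p,W,d=cap(n); np.savez(''+n+'0.npz',p=p,W=W); ims.append(p)
    c=r.get_calibration(n);E=np.array(c['extrinsics']);print(n,(-E[:3,:3].T@E[:3,3]).round(),E[2,:3].round(2))
cv2.imwrite('pics/a.png',cv2.resize(np.vstack(ims),(512,768))[:, :, ::-1])
cv2.imwrite('pics/top0.png',ims[0][:,:,::-1]);cv2.imwrite('pics/side0.png',ims[1][:,:,::-1])
print(r.observe()['time'])
E
```

```text
pics
top [486.  18. 991.] [ 0.11 -0.01 -0.99]
side [ 260. -647.  505.] [ 0.39  0.75 -0.54]
0.1
```

View pics/top0.png

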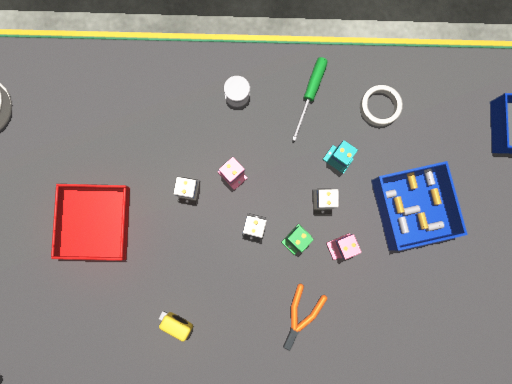

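View pics/side0.png

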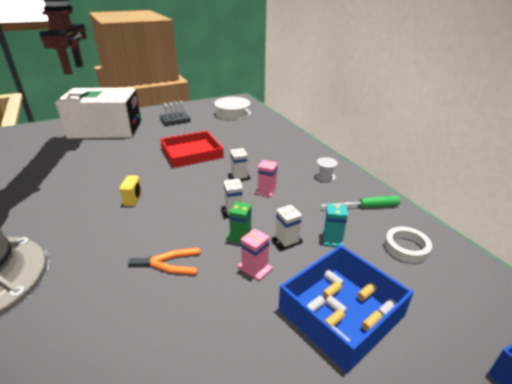

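The top view (image up = +x, left = +y) shows three white modules with a blue band at (186,188), (255,227) and (328,200). The things they could be taken for are pink at (233,173) and (345,247), green at (298,240), turquoise at (342,156), and a round white pot at (237,90). I choose the three white ones. The red tray is at (90,222).

```bash
python3 - <<'E'
from h import *
t=np.load('top0.npz');p,W=t['p'],t['W']
s=np.load('side0.npz');ps,Ws=s['p'],s['W']
hsv=cv2.cvtColor(p,cv2.COLOR_RGB2HSV)
cv2.imwrite('pics/crop.png',cv2.resize(p[130:275,150:380],None,fx=3.4,fy=3.4,interpolation=cv2.INTER_CUBIC)[:,:,::-1])
def fit(Q):
    (c,sz,a)=cv2.minAreaRect(Q[:,:2].astype(np.float32)); return np.round(c,1),np.round(sz,1),round(a,1)
for n,(u,v) in dict(M1=(186,188),M2=(255,227),M3=(328,200),pinkA=(233,173),green=(298,240),pinkB=(345,247),turq=(342,156)).items():
    w=W[v-28:v+28,u-28:u+28].reshape(-1,3); w=w[~np.isnan(w[:,0])]
    c0=W[v-3:v+4,u-3:u+4].reshape(-1,3).mean(0)
    near=np.hypot(*(w[:,:2]-c0[:2]).T)<45
    T=w[near&(w[:,2]>74)];F=w[near&(w[:,2]>4.5)&(w[:,2]<12)]
    print(n,'top',len(T),fit(T),T[:,2].mean().round(1),'foot',len(F),F.mean(0).round(1) if len(F) else '')
    # side view check
    ws=Ws.reshape(-1,3);m=(np.hypot(*(ws[:,:2]-c0[:2]).T)<45)&(ws[:,2]>74)
    S=ws[m]; print('   side top',len(S),fit(S) if len(S)>4 else '',S[:,2].mean().round(1))
    A=np.vstack([F,ws[(np.hypot(*(ws[:,:2]-c0[:2]).T)<40)&(ws[:,2]>4)&(ws[:,2]<11)]])
    print('   foot both',len(A),fit(A))
m=(hsv[...,1]>150)&((hsv[...,0]<6)|(hsv[...,0]>174))
m[:, :40]=0;m[:,140:]=0
R=W[m];R=R[~np.isnan(R[:,0])]
rim=R[R[:,2]>28];print('tray',fit(rim),rim[:,2].mean(),'floor',np.median(R[R[:,2]<15],0))
E
```

```text
M1 top 347 (array([599.1, 141.7]), array([40.1, 36.5]), 81.5) 80.7 foot 118 [586.6 139.7   8.3]
   side top 108 (array([598.5, 139.8]), array([41. , 36.2]), 82.4) 77.9
   foot both 184 (array([591.8, 132.7]), array([66.2, 81.6]), 74.4)
M2 top 347 (array([520.8,  -3.3]), array([39.6, 35.7]), 77.0) 80.7 foot 143 [515.7  -3.6   8.4]
   side top 166 (array([520.6,  -4.7]), array([43. , 35.7]), 77.5) 78.0
   foot both 193 (array([521.9, -11.3]), array([65.1, 72.3]), 8.8)
M3 top 356 (array([ 582.2, -153.5]), array([35.6, 40.1]), 1.0) 80.7 foot 121 [ 566.6 -151.6    8.5]
   side top 240 (array([ 581.1, -156. ]), array([35.7, 42.1]), 1.2) 78.1
   foot both 250 (array([ 578.7, -160.3]), array([65.3, 70.1]), 73.9)
pinkA top 0 (array([0., 0.]), array([0., 0.]), 0.0) nan foot 0 
   side top 0  nan
   foot both 0 (array([0., 0.]), array([0., 0.]), 0.0)
green top 353 (array([497.6, -97.2]), array([39.8, 36.1]), 46.5) 80.4 foot 120 [487.6 -87.2   7.9]
   side top 227 (array([497.3, -98.9]), array([42.2, 36. ]), 46.4) 78.1
   foot both 163 (array([496.3, -92.8]), array([74.4, 65.4]), 49.2)
pinkB top 363 (array([ 483.5, -196.5]), array([40.3, 36.7]), 23.3) 80.4 foot 117 [ 478.4 -178.3    8.1]
   side top 317 (array([ 482.9, -197.6]), array([41.4, 36.9]), 23.6) 78.2
   foot both 275 (array([ 475.9, -190.5]), array([58.9, 83.8]), 38.5)
turq top 340 (array([ 677.8, -189.3]), array([35.9, 41.6]), 55.2) 80.6 foot 138 [ 678.  -182.5    8.5]
   side top 224 (array([ 677.2, -191. ]), array([38.5, 39.2]), 56.1) 78.2
   foot both 240 (array([ 669.1, -187.2]), array([72.6, 63.3]), 45.4)
tray (array([525.8, 349.3]), array([151. , 159.6]), 89.8) 34.575920375980274 floor [524.49373485 353.56855164   5.89185033]<stdin>:13: RuntimeWarning: Mean of empty slice.
  ret = ret.dtype.type(ret / rcount)
<stdin>:16: RuntimeWarning: Mean of empty slice.
```

View pics/crop.png

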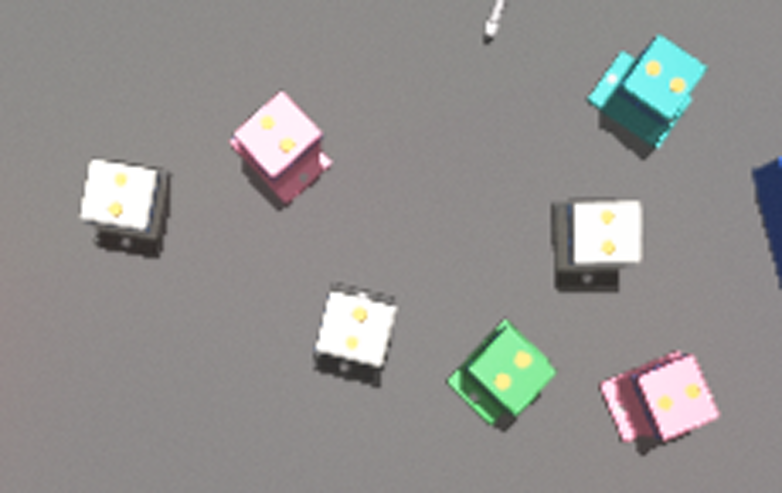

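The crop confirms the three white modules with blue bands and black feet. Their heights agree in both views at 78–81 mm. Toppling M1 and M2 along +x has clear space and turns the underside towards both cameras. I'll start with M1.

```bash
cat >> h.py <<'E'
def frame(deg,half=0):
    a=np.radians(deg+180*half); x=np.array([np.cos(a),np.sin(a),0]); z=np.array([0,0,-1.])
    return np.stack([x,np.cross(z,x),z],1)
def best(pos,deg):
    js=[(r.solve_ik(pos,frame(deg,h)),h) for h in (0,1)]
    js=[(np.abs(np.array(j)-r.observe()['joints']).max(),h) for j,h in js if j is not None]
    return frame(deg,min(js)[1])
def push(c,deg,half,thru=62,z=67):
    d=np.array([np.cos(np.radians(deg)),np.sin(np.radians(deg))])
    s=np.array(c)-d*(half+10+15); e=s+d*(15+thru)
    F=best([*s,170],deg)
    r.reach([*s,170],F); r.move_l([*s,z])
    f0=np.array(r.observe()['ft_force'])
    r.move_l([*e,z],max_speed=70); f=np.array(r.observe()['ft_force'])-f0
    r.move_l([*e,170],max_speed=200)
    print('push dF',f.round(1),'t',r.observe()['time'])
E
python3 - <<'E'
from h import *
r.grasp(10)
push([599,141],-8.5,18)
push([520.7,-4],-13,18)
r.reach([480,150,250],best([480,150,250],0))
p,W,d=cap('top');q,V,_=cap('side')
np.savez('t1.npz',p=p,W=W);np.savez('s1.npz',p=q,W=V)
a=cv2.resize(p[110:280,130:370],(800,567))[:300*2]
b=cv2.resize(q[120:290,130:370],(480,340))
c=cv2.resize(p[110:280,130:370],(320,227))
im=np.zeros((590,500,3),np.uint8);im[:340,:480]=b;im[350:577,:320]=c
cv2.imwrite('pics/b.png',im[:,:,::-1]);print(r.observe()['time'])
E
```

```text
push dF [ 1.4  0.1 -0.6] t 6.2417
push dF [ 0.1  1.1 -0.2] t 9.8167
10.7167
```

View pics/b.png

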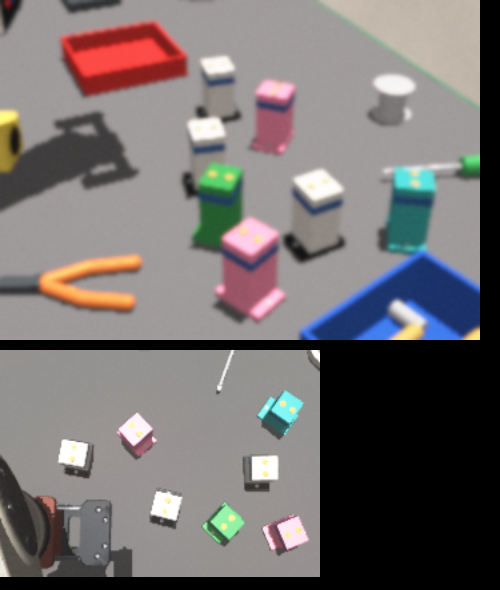

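All three still stand at the same pixels, so the pushes seem not to have made contact. I'll log the actual TCP position along the push.

```bash
python3 - <<'E'
from h import *
p=np.load('t1.npz')['p'];W=np.load('t1.npz')['W']
for u,v in ((186,188),(255,227)):
    w=W[v-28:v+28,u-28:u+28].reshape(-1,3);T=w[w[:,2]>74];print(cv2.minAreaRect(T[:,:2].astype(np.float32)))
o=r.observe();print(o['ee_pos'],o['opening'])
deg=-8.5;d=np.array([np.cos(np.radians(deg)),np.sin(np.radians(deg))]);c=np.array([599,141])
s=c-d*43
F=best([*s,170],deg);r.reach([*s,170],F);r.move_l([*s,67]);print(r.observe()['ee_pos'])
for k in (-30,-20,-10,0):
    print(r.move_l([*(c+d*k),67],max_speed=60));o=r.observe();print(k,np.round(o['ee_pos'],1),np.round(o['ft_force'],1),o['time'])
p,W,_=cap('top');q,V,_=cap('side')
u,v=186,188
w=W[v-28:v+28,u-28:u+28].reshape(-1,3);T=w[(w[:,2]>70)&(w[:,2]<100)];print(len(T))
cv2.imwrite('pics/c.png',cv2.resize(q[100:250,150:350],(600,450))[:,:,::-1])
E
```

```text
((599.032470703125, 141.66477966308594), (40.002174377441406, 36.16498565673828), 81.6443862915039)
((520.77294921875, -3.289133071899414), (39.61571502685547, 35.562007904052734), 76.95909118652344)
[480.33031041 147.7856878  248.86018531] 0.6911854003499728
[557.19947092 147.72716608  68.30937843]
False
-30 [570.1 145.3  67.4] [-0.2 -0.1 -1.3] 12.4333
False
-20 [579.6 143.8  66.9] [-1.1  0.2 -0.2] 12.75
False
-10 [589.6 142.3  67. ] [ 0.3  0.4 -0.1] 13.0667
False
0 [599.5 140.8  67. ] [ 0.6 -0.1 -0.2] 13.3833
1
```

View pics/c.png

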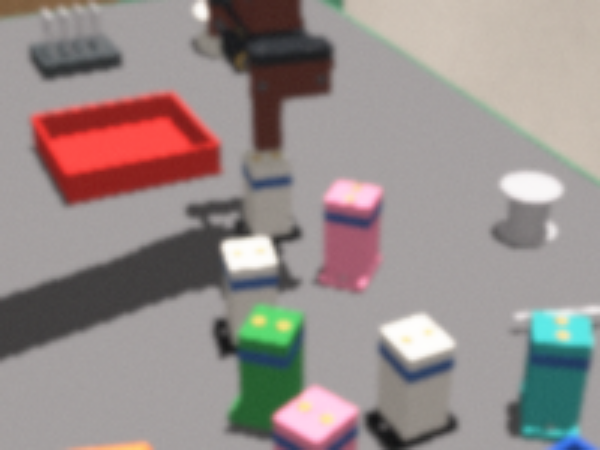

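The image shows the closed finger ending around the module's top without moving it. I'll measure where the fingertip really is.

```bash
python3 - <<'E'
from h import *
ee=np.array(r.observe()['ee_pos'])
for n in('side','top'):
    p,W,_=cap(n);c=r.get_calibration(n);E=np.array(c['extrinsics']);K=np.array(c['K'])
    for P in (ee,[599,141,80]):
        q=K@(E[:3,:3]@P+E[:3,3]);print(n,'proj',(q[:2]/q[2]).round(1))
    f=W.reshape(-1,3);col=p.reshape(-1,3).astype(int)
    m=(np.hypot(f[:,0]-ee[0],f[:,1]-ee[1])<50)&(f[:,2]>50)&(f[:,2]<200)
    red=m&(col[:,0]<150)&(col[:,0]>col[:,2]+15)
    for lo in range(50,200,10):
        k=red&(f[:,2]>=lo)&(f[:,2]<lo+10)
        if k.sum()>3:print(lo,k.sum(),f[k].min(0).round(),f[k].max(0).round())
E
```

```text
side proj [238.6 155.8]
side proj [238.5 151.5]
70 38 [583. 132.  77.] [615. 158.  80.]
80 4 [589. 132.  80.] [600. 135.  89.]
90 35 [587. 128.  90.] [608. 152. 100.]
100 35 [588. 128. 100.] [609. 148. 110.]
110 32 [587. 128. 110.] [608. 148. 120.]
120 32 [587. 126. 120.] [607. 149. 129.]
130 24 [587. 124. 131.] [608. 146. 138.]
180 16 [562. 105. 180.] [571. 122. 189.]
190 4 [567. 116. 191.] [583. 160. 193.]
top proj [185.3 187.3]
top proj [184.5 186.5]
```

The fingers really end near z≈88 while the reported TCP is 67, so the finger end sits about 20 mm above the reported TCP. I'll touch the bench to calibrate this, closed and open.

```bash
python3 - <<'E'
from h import *
r.move_l([*r.observe()['ee_pos'][:2],150])
s=[530,130]
r.reach([*s,120],best([*s,120],-8.5))
for act in('closed','open'):
    if act=='open': r.move_l([*s,60]); r.ungrasp(); 
    r.move_l([*s,30])
    try:
        hit=r.move_l([*s,-30],max_speed=25,stop_force=6);o=r.observe();print(act,hit,np.round(o['ee_pos'],1),np.round(o['ft_force'],1),o['opening'],o['time'])
    except Exception as e: print(repr(e))
r.move_l([*s,120])
E
```

```text
closed True [530.  130.  -22.3] [-0.5  0.5  7.3] 0.6986059062407759 17.275
open True [530.  130.  -22.3] [-0.4  0.1  6.5] 88.21487551627175 21.5417
```

Confirmed: finger end = reported TCP z + 22 mm, whether open or closed. From here on I'll subtract 22.

```bash
sed -i 's/z=67/z=45/' h.py; python3 - <<'E'
from h import *
r.grasp(10)
push([599,141],-8.5,18)
push([520.7,-4],-13,18)
r.reach([450,200,250],best([450,200,250],0))
p,W,d=cap('top');q,V,_=cap('side')
np.savez('t1.npz',p=p,W=W);np.savez('s1.npz',p=q,W=V)
im=np.zeros((590,500,3),np.uint8);im[:340,:480]=cv2.resize(q[120:290,130:370],(480,340));im[350:577,:320]=cv2.resize(p[110:280,130:370],(320,227))
cv2.imwrite('pics/d.png',im[:,:,::-1]);print(r.observe()['time'])
E
```

```text
push dF [-1.   1.1 -0.1] t 27.3417
push dF [-0.2  0.6  0.7] t 31.175
32.2583
```

View pics/d.png

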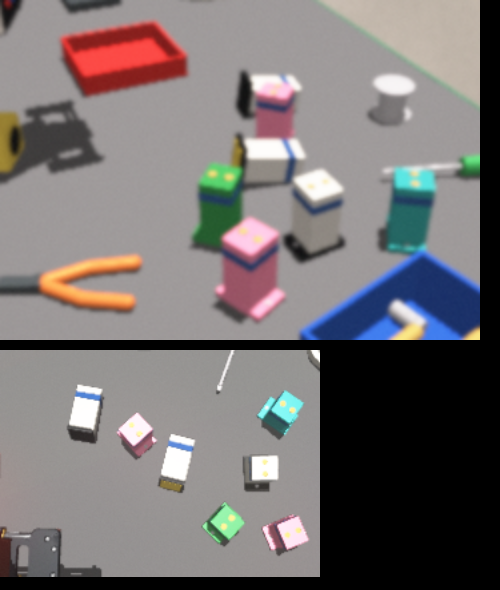

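M2 is the marked one: its yellow underside shows at crop (172,484) in the top view and (238,152) in the side view. M1's underside is black. I'll measure M2's lying pose and its clearance to the pink look-alike beside it.

```bash
python3 - <<'E'
from h import *
res=[]
for n in('t1','s1'):
    z=np.load(n+'.npz');p,W=z['p'],z['W'];f=W.reshape(-1,3);c=p.reshape(-1,3).astype(int)
    hs=cv2.cvtColor(p,cv2.COLOR_RGB2HSV).reshape(-1,3)
    roi=(f[:,0]>470)&(f[:,0]<660)&(f[:,1]>-75)&(f[:,1]<15)&(f[:,2]>30)&(f[:,2]<60)
    grn=(hs[:,0]>40)&(hs[:,0]<80)&(hs[:,1]>80)
    pk=(hs[:,0]>150)&(hs[:,1]>40)
    wb=roi&~pk&~grn
    wh=wb&(hs[:,1]<60)&(hs[:,2]>110); wh|=wb&(hs[:,0]>100)&(hs[:,0]<130)&(hs[:,1]>90)
    T=f[wh];T=T[:, :];print(n,'block top',len(T),cv2.minAreaRect(T[:,:2].astype(np.float32)),T.mean(0).round(1),'z pct',np.percentile(T[:,2],[5,50,95]).round(1))
    yl=(hs[:,0]>18)&(hs[:,0]<35)&(hs[:,1]>90)&(f[:,0]>470)&(f[:,0]<580)&(f[:,1]>-50)&(f[:,1]<40)&(f[:,2]<65)
    print('yellow',yl.sum(),f[yl].mean(0).round(1),f[yl].min(0).round(1),f[yl].max(0).round(1))
    P=pk&(f[:,0]>570)&(f[:,0]<680)&(f[:,1]>0)&(f[:,1]<100)&(f[:,2]>3)
    Q=f[P];print('pink',len(Q),Q[Q[:,2]>74].mean(0).round(1),cv2.boxPoints(cv2.minAreaRect(Q[Q[:,2]>74][:,:2].astype(np.float32))).round(0).tolist(),'low min y/x',Q[Q[:,2]<12].min(0).round(0),Q.min(0).round(0))
E
```

```text
t1 block top 609 ((596.8407592773438, -20.682392120361328), (40.29844665527344, 75.96788787841797), 76.8566665649414) [598.1 -21.   42. ] z pct [36.3 41.5 52.1]
yellow 89 [554.6 -11.4  31.4] [548.  -28.6   2.1] [561.5   5.1  59.7]
pink 205 [636.2  50.2  79.5] [[611.0, 48.0], [638.0, 19.0], [665.0, 44.0], [637.0, 73.0]] low min y/x [604.  15.   4.] [604.  15.   4.]
s1 block top 333 ((597.8480834960938, -23.306535720825195), (43.77835464477539, 73.84513854980469), 77.53595733642578) [594.7 -27.2  38.4] z pct [31.6 38.1 44. ]
yellow 65 [555.6 -14.2  39.6] [550.8 -32.8  14.7] [561.5   6.7  55.5]
pink 425 [635.9  39.3  77.7] [[610.0, 47.0], [636.0, 17.0], [665.0, 42.0], [638.0, 72.0]] low min y/x [650.  30.   4.] [610.  17.   4.]
```

M2's block centre is about (597,-22), with its axis at -13° and its top at 42 mm (expected about 43). The fingers pass pink's block by about 9 mm, and its foot if the tip stays ≥10 mm up. Because of the 22 mm offset, I'll check how high the gripper body really sits above the fingertips.

```bash
python3 - <<'E'
from h import *
ee=np.array(r.observe()['ee_pos']);R=np.array(r.observe()['orientation']);print(ee,r.observe()['opening'],R.round(2).tolist())
W=np.load('s1.npz')['W'].reshape(-1,3)
L=(W-ee)@R
m=(abs(L[:,0])<60)&(abs(L[:,1])<110)&(L[:,2]<0)&(L[:,2]>-200)
for lo in range(-170,0,6):
    k=m&(L[:,2]>=lo)&(L[:,2]<lo+6)
    if k.sum()>3:print('behind TCP',-lo-6,k.sum(),L[k].min(0).round()[:2],L[k].max(0).round()[:2])
E
```

```text
[450.63583178 198.11625796 249.23286014] 0.24725942953333935 [[-1.0, 0.0, -0.0], [0.0, 1.0, -0.0], [0.0, -0.0, -1.0]]
behind TCP 164 81 [-20. -44.] [23. 12.]
behind TCP 158 86 [-20. -43.] [23. 14.]
behind TCP 152 87 [-20. -45.] [23.  9.]
behind TCP 146 81 [-23. -44.] [24. 11.]
behind TCP 140 251 [-32. -92.] [32. 77.]
behind TCP 134 147 [-31. -92.] [33. 77.]
behind TCP 128 124 [-33. -90.] [33. 80.]
behind TCP 122 158 [-32. -91.] [33. 87.]
behind TCP 116 154 [-33. -85.] [33. 79.]
behind TCP 110 135 [-33. -86.] [33. 74.]
behind TCP 104 124 [-32. -84.] [33. 78.]
behind TCP 98 48 [-32. -83.] [32. 74.]
behind TCP 86 11 [-11. -19.] [ 10. -14.]
behind TCP 80 33 [-11. -18.] [11. 11.]
behind TCP 74 31 [-10. -18.] [11.  7.]
behind TCP 68 35 [-12. -18.] [11.  9.]
behind TCP 62 29 [-11. -16.] [11. 10.]
behind TCP 56 33 [-11. -14.] [11.  4.]
behind TCP 50 28 [-11. -14.] [11.  8.]
behind TCP 44 28 [-10. -13.] [11.  2.]
behind TCP 38 31 [-12. -12.] [11.  4.]
behind TCP 32 32 [-11. -13.] [11.  7.]
behind TCP 26 26 [-10. -12.] [11.  2.]
behind TCP 20 24 [-13. -11.] [11.  4.]
```

The body starts about 80 mm above the true fingertips, so the offset is consistent for the whole tool. With the tip at 12 mm the body clears pink at about 92 mm. Now grasp, check and place.

```bash
python3 - <<'E'
from h import *
g=[589,-20]; F=best([*g,120],-13)
r.reach([*g,120],F); r.ungrasp(); r.move_l([*g,-10],max_speed=110)
r.grasp(25); o=r.observe(); print(o['opening'],o['grasp_force'],o['time'])
if abs(o['opening']-40)<6:
    r.move_l([*g,110],max_speed=120); o=r.observe(); print('lifted',o['opening'],o['grasp_force'],np.round(o['ft_force'],1))
    t=[521,349.5]
    F2=best([*t,110],0); print(r.solve_ik([*t,-3],F2) is not None, F[0,0],F2[0,0])
    r.reach([*t,110],F2 if F2[0,0]*F[0,0]>0 else frame(0,int(F[0,0]<0)))
    o=r.observe();print('over tray',o['opening'],np.round(o['ee_pos']),o['time'])
    if abs(o['opening']-40)<6:
        print(r.move_l([*t,-3],max_speed=60,stop_force=8)); print(np.round(r.observe()['ee_pos'],1))
        r.ungrasp(); r.sleep(.2); r.move_l([*t,120]); 
        r.reach([450,150,200],best([450,150,200],0)); r.sleep(.2)
p,W,d=cap('top');q,V,_=cap('side');np.savez('t2.npz',p=p,W=W)
im=np.zeros((600,480,3),np.uint8);im[:340]=cv2.resize(q[100:270,130:370],(480,340));im[345:600]=cv2.resize(p[110:280,40:360],(480,255))
cv2.imwrite('pics/e.png',im[:,:,::-1]);print(r.observe()['time'])
f=W.reshape(-1,3);hs=cv2.cvtColor(p,cv2.COLOR_RGB2HSV).reshape(-1,3)
k=(hs[:,0]>18)&(hs[:,0]<35)&(hs[:,1]>90)&(f[:,0]>440)&(f[:,0]<610)&(abs(f[:,1]-349)<80)
print('yellow in tray',k.sum(),f[k].mean(0).round() if k.any() else '')
E
```

```text
39.814812424537664 24.998740553855896 36.8833
lifted 39.87372791020508 24.99826580286026 [ 0.7 -0.1 -1. ]
True -0.9743700647852351 -1.0
over tray 39.96260276700184 [522. 347. 110.] 39.4333
False
[521.2 349.6  -2.7]
44.7167
yellow in tray 0
```

View pics/e.png

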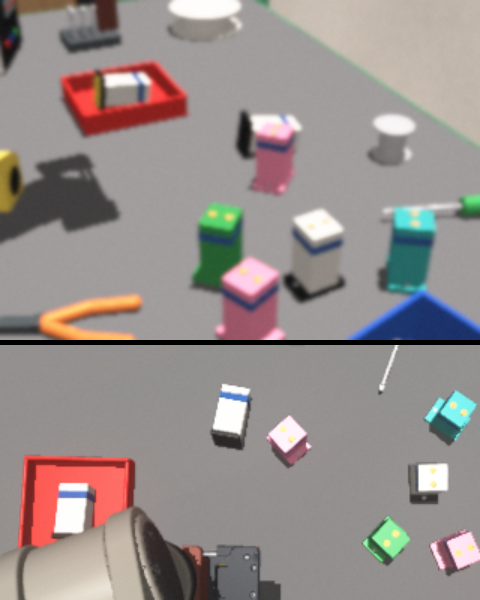

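The module lies on its side in the middle of the tray, with its yellow underside visible at (100,90) in the side view. M1 lies near its place at (231,413), M3 stands untouched at (430,480), and the robot is clear. Handing in.

```bash
python3 -c "
from plant import r
print(r.finish_job())"
```

```text
the job is handed in; nothing more can be done
None
```

The marked module was the middle of the three: I toppled it on the bench, lifted it into the red tray, and the last picture shows it lying on its side there, with the other two still near where they started. I handed the job in at about 45 s; no verdict came back.

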